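# Snap the ring-gauge tub shut

### The arm

A 6-joint arm with a two-finger parallel gripper is mounted at the origin on a cart in front of the work surface, level with it; the furniture and walls round the work are solid. World frame = base frame: x ahead of the robot, y to its left, z up, the work surface at z = 0. Lengths are in mm, angles in rad, forces in N, time in s.
With the tool pointing down it reaches from about 250 to 800 mm from the base axis. Payload 8.5 kg.
Tool frame: the origin (TCP) lies between the finger pads; the fingertips stand 11 mm ahead of it and the grasp point (between the pads) lies 8 mm behind it; z points along the fingers, y is the line along which they close (so a half turn about z gives the same grasp; the last joint's range is limited). The gripper opens to 85 mm and grips with 20 to 120 N. Pads are 22 mm wide; open, the fingers measure 114 mm over their backs; the gripper's body (76 mm by 85 mm) begins 54 mm behind the grasp point. The pads swing forward as they close: fully open they stand 13 mm farther back than shut.
Start: joints at [1.233, 0.238, -0.013, 1.319, 0, 1.571], TCP at [173.975, 495.29, 242.276] pointing down, gripper open.
Joint ranges: [-2.66, 2.66], [-1.03, 1.9], [-1.14, 1.46], [-1.82, 2.27], [-1.45, 1.34], [-3.14, 3.14]. Speed limits (rad/s): [2.22, 2.22, 2.79, 3.14, 3.14, 3.14].

### API

Orientations are given as a unit quaternion [w, x, y, z].
In Python, from plant import telemetry, eyes, workorder gives the robot as it stands. The module is installed in compiled form; this text tells all that it offers.
- The arm moves only by the tool step_arm, never from a script. Its argument "commands" is one flat list of numbers, 7 for each row, row after row: the shift along the tool's x, y, z in cm, then the turn, a rotation vector about the tool's x, y, z in degrees, then the finger opening in cm, from 0 to 8.54. In form: [dx, dy, dz, rx, ry, rz, jaw, dx, dy, dz, rx, ry, rz, jaw, ...]. A call has 1 to 8 rows; each row is the pose to reach, as a shift and turn from the pose commanded when the call began, along the tool's axes at that moment; what a row does not reach only later rows make up. A row lasts 1/12 s, in which the tool goes at most 41.7 mm and 7.16 degrees, less where a joint would pass 70% of its speed; a pose out of reach is approached as far as the arm can. A call with a gripper value outside its range is refused whole. The fingers move at their own pace and stop on an object; "force" is the grip in N (left out, the last holds). Time passes only in rows, so rows that repeat a pose let the fingers close. It gives the time, the measured TCP pose, the force, the opening and the grip force at its end, in the units of the state.
- telemetry.read_state(): the state, without advancing time (a new reading comes with each control period).
- eyes.grab_frame(name): name is "side" or "top"; returns the picture (420x560x3 uint8, red, green, blue); there is no depth.
- eyes.camera_model(name): a dict with "K" (3x3 intrinsics, pixels), "world_from_camera" (4x4, takes a point from camera to world coordinates). Camera axes: x right, y down, z forward; pixel columns grow to the right and rows downward; lengths in mm; the calibration is good to about 2 mm. A picture is of the moment at which its call begins. camera_model takes no time and is no camera call.
- workorder.close_job(): hands the job in; it is judged then, once.
Trained networks look in the newest picture that a camera, given by its name, has taken for a name from the list of things; names that differ only in an ending like _2 or _b are one class to them, and where a whole thing is asked for, a point or a joint stands for the part that bears it (a point fixed in the world has none). Each returns a list of dicts, best first, with "conf" (0 to 1); they miss things now and then, are a little off and sometimes report something else, mostly with a low value. They report only what shows in the picture. A call takes as long as a camera call.
- eyes.boxes_of(camera, name): "location" ([column, row] in pixels, amid what is visible of it).
- eyes.cut_out(camera, name): "mask" (420x560 bool, what is visible of it) and "location" ([column, row] in pixels, amid what is visible of it).
The state is a dict: "clock": time; "joint_positions": joint angles; "qvel": joint speeds; "effort": joint torques, N m; "eef_pos": TCP position; "tool_rot": TCP orientation; "ft_force": force on the tool from outside, world axes, zero at the start; "wrist_torque": the same for the moment, N m; "width": opening from 0.0 (shut) to 1.0 (fully open); "grasp_force": force on a finger pad.
Only numpy, scipy, OpenCV 4.12 (cv2) and the standard library are available. Lean on these libraries where they do the work, as an engineer would, in place of code of your own. Each camera call takes 0.05 s, during which the arm holds its last target. There are 200 camera calls.

### The job

The ring gauge is back in its round tub and the lid is on, but its snap tabs are still up. Press the tabs round the round tub's rim down one at a time until all three are fully home, leaving the tub standing on the plate. Do not touch the empty rectangular case beside it; its tabs stay up.

Things in the scene. Friction and masses are not known exactly. Their poses are not given: they have to be found in the camera images.
- tab_1_top (a point): One of three equal black snap tabs, 120 degrees apart round the lid of the round grey tub. Pad 20 mm (radial) x 26 mm (along the rim), its centre 52 mm from the tub's axis. This point: centre of the pad's top face, 55 mm above the plate while the tab is up, 45 mm when home (then 5 mm above the lid). x points outward from the tub's axis, z up.
- tab_2_top (a point): The second tab, as the first. A tab slides straight down 10 mm under a steady 5 N or so, against a hard stop when home. It does not spring back: it stays as deep as it was pushed, so it has to be pushed all the way.
- tab_3_top (a point): The third tab, as the first. The tub that carries the tabs is round, 114 mm across, with a clear lid whose top is 40 mm above the plate and a steel ring seen inside; it is loose, weighs about 0.9 kg and stands on the plate.
- flat_case: The empty rectangular grey case with a clear lid, 84 x 116 mm (122 mm over its two tabs), 40 mm to the lid top and 55 mm to the tops of its two raised tabs, one at each short end. Loose, not to be touched. Origin at the centre of its underside, x across its 84 mm width, y along its length, z up.

How it is judged:
By the outcome, as a careful person would: the job done as asked, in the order asked, and still so for the second after the job is handed in, with the robot touching nothing.
It also fails if it takes over 38 s, if anything falls off the work surface, if the arm or the gripper's body presses on something with over 40 N, if the wrist force passes 120 N, or if a joint passes its speed limit or range.

## Working session

There is one attempt and no reset: what is moved stays moved. The work goes in short steps, Python scripts to look and compute and a tool call to move; the robot and the scene stay as the last step left them, time stands still between calls to the robot, and variables do not carry over. Pictures are saved under pics/ and viewed, at most 10 in all, crops included, and the job is handed in when it is done.

Besides the shell and the picture viewer there is one more tool, called as name(argument=value, ...) on one line, values as JSON. step_arm: Moves the arm, as the interface text tells. Its arguments: {"type":"object","properties":{"commands":{"type":"array"},"force":{"type":"number"}},"required":["commands"]}

```bash
mkdir -p pics; cat > h.py <<'E'
import numpy as np, cv2
from plant import telemetry, eyes, workorder
def ray(cam,px,z):
    m=eyes.camera_model(cam);K=np.array(m["K"]);T=np.array(m["world_from_camera"])
    d=T[:3,:3]@np.linalg.solve(K,[px[0],px[1],1.]);o=T[:3,3]
    return o+d*(z-o[2])/d[2]
def proj(cam,p):
    m=eyes.camera_model(cam);K=np.array(m["K"]);T=np.linalg.inv(np.array(m["world_from_camera"]))
    q=K@(T[:3,:3]@np.array(p,float)+T[:3,3]);return q[:2]/q[2]
E
python3 - <<'E'
from h import *
ims=[]
for c in("top","side"):
    im=eyes.grab_frame(c);cv2.imwrite(f"pics/{c}0.png",im[...,::-1])
    print(c,np.round(eyes.camera_model(c)["world_from_camera"],2).tolist())
    for n in("tab_1_top","flat_case"):
        for b in eyes.boxes_of(c,n):
            print(c,n,round(b["conf"],2),np.round(b["location"]),np.round(ray(c,b["location"],55 if n[0]=='t' else 40)))
s=telemetry.read_state();print(s["clock"],s["eef_pos"],s["tool_rot"],s["width"])
E
```

```text
top [[-0.02, -1.0, 0.09, 487.63], [-1.0, 0.02, 0.02, -21.07], [-0.02, -0.09, -1.0, 930.67], [0.0, 0.0, 0.0, 1.0]]
top tab_1_top 0.49 [297. 229.] [519. -28.  55.]
top flat_case 0.64 [266. 163.] [640.  25.  40.]
side [[-0.96, -0.12, 0.25, 373.7], [-0.28, 0.44, -0.85, 726.46], [-0.0, -0.89, -0.46, 445.21], [0.0, 0.0, 0.0, 1.0]]
side tab_1_top 0.43 [312. 214.] [518.  -6.  55.]
side flat_case 0.66 [249. 230.] [631.  68.  40.]
0.3 [173.93488366 495.19142276 242.08506066] [-4.01305360e-05  1.68103991e-01  9.85769233e-01 -2.55487642e-04] 0.9984883531247042
```

View pics/top0.png

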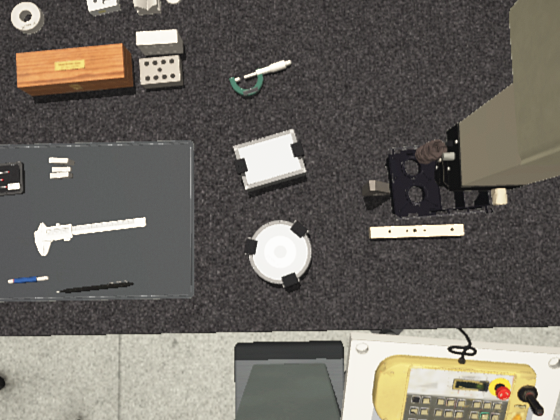

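View pics/side0.png

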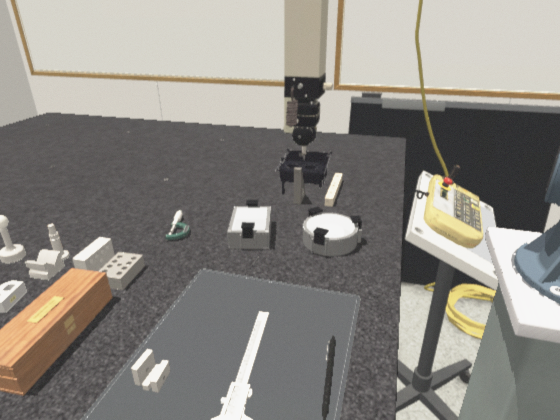

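The top view shows the round tub at about (280,252), with tabs near (299,229), (251,245) and (291,282). The case is at (269,160). The gripper at (410,185) doesn't fit our TCP pose, so it looks like a neighbouring arm parked there. I'll refine the tab positions and locate that obstacle.

```bash
python3 - <<'E'
from h import *
im=eyes.grab_frame("top")
for b in eyes.cut_out("top","tab_1_top"):
    print(round(b["conf"],2),np.round(b["location"],1),b["mask"].sum(),np.round(ray("top",b["location"],55),1))
x0,y0=220,190
cv2.imwrite("pics/crop.png",cv2.resize(im[y0:310,x0:340,::-1],None,fx=5,fy=5,interpolation=cv2.INTER_CUBIC))
# white/grey tub body + dark tabs on the rim
g=im.max(2)
for nm,px in(("t1",(299,229)),("t2",(251,245)),("t3",(291,282))):
    print(nm,px,np.round(ray("top",px,55),1))
    r=g[px[1]-12:px[1]+13,px[0]-12:px[0]+13]; m=(r<22).astype(np.uint8)
    n,l,s,c=cv2.connectedComponentsWithStats(m); k=1+s[1:,4].argmax()
    p=c[k]+np.array(px)-12;print("  dark",s[k],np.round(p,1),np.round(ray("top",p,55),1))
print("tub c",ray("top",(280,252),40))
# obstacle triangulation
def tri(a,b):
    P=[]
    for c,px in(("top",a),("side",b)):
        P.append((ray(c,px,0),ray(c,px,100)))
    A=[];B=[]
    for p,q in P:
        d=(q-p)/np.linalg.norm(q-p);M=np.eye(3)-np.outer(d,d);A.append(M);B.append(M@p)
    x=np.linalg.solve(sum(A),sum(B));return np.round(x),[round(float(np.linalg.norm(A[i]@x-B[i]))) for i in(0,1)]
print("obst",tri((378,187),(297,197)),tri((412,183),(303,165)))
print(proj("top",(0,0,0)),proj("side",(0,0,0)),proj("side",(174,495,242)),proj("top",(174,495,242)))
E
```

```text
0.54 [299.7 231.1] 177 [514.5 -33.1  55. ]
t1 (299, 229) [518.2 -32.   55. ]
  dark [22 19  1  1  1] [309. 236.] [505.5 -49.4  55. ]
t2 (251, 245) [491.8  53.6  55. ]Traceback (most recent call last):
  File "<stdin>", line 12, in <module>
ValueError: attempt to get argmax of an empty sequence
```

View pics/crop.png

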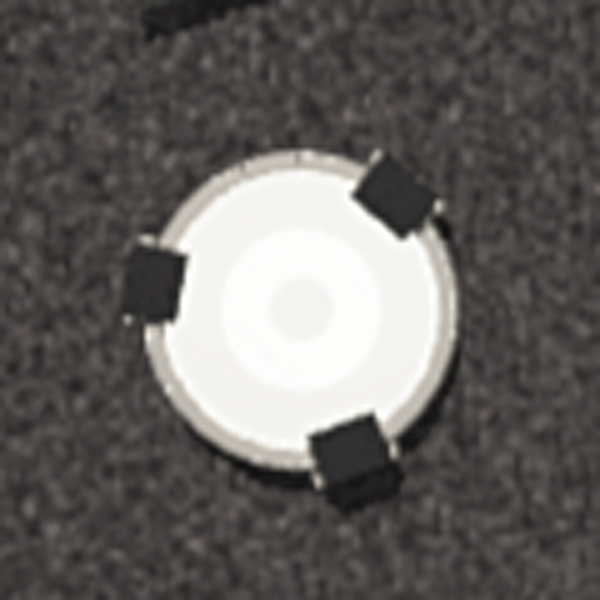

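The crop shows the three tab tops at crop pixels (398,195), (156,285) and (351,448). In the full image that is (299.2,228.6), (250.8,246.6) and (289.8,279.2). I'll check them against the 52 mm radius and 120° spacing.

```bash
python3 - <<'E'
from h import *
from scipy.optimize import least_squares
from scipy.spatial.transform import Rotation as R
P=np.array([ray("top",p,55)[:2] for p in((299.2,228.6),(250.8,246.6),(289.8,279.2))])
f=lambda v:v[:2]+52*np.array([[np.cos(v[2]+s),np.sin(v[2]+s)] for s in(0,2*np.pi/3,4*np.pi/3)])
r=least_squares(lambda v:(f(v)-P).ravel(),[*P.mean(0),-.7])
print(np.round(P,1),r.x,np.round(f(r.x),1),np.round(r.fun,1))
print([np.round(proj("side",(*q,55))) for q in f(r.x)])
def tri(a,b):
    A=[];B=[]
    for c,px in(("top",a),("side",b)):
        p,q=ray(c,px,0),ray(c,px,100);d=(q-p)/np.linalg.norm(q-p);M=np.eye(3)-np.outer(d,d);A.append(M);B.append(M@p)
    x=np.linalg.solve(sum(A),sum(B));return np.round(x),[round(float(np.linalg.norm(A[i]@x-B[i]))) for i in(0,1)]
print("obst",tri((378,187),(297,197)),tri((412,183),(303,165)))
for p in((0,0,0),(174,495,242)):print(proj("top",p),proj("side",p))
s=telemetry.read_state();q=s["tool_rot"];print(s["clock"],np.round(R.from_quat([*q[1:],q[0]]).as_matrix(),3).tolist())
E
```

```text
[[519.  -32.3]
 [489.   54. ]
 [430.5 -13.7]] [479.4816186    2.6438259   -0.71851203] [[518.6 -31.6]
 [489.6  53.7]
 [430.3 -14.1]] [-0.3  0.8  0.6 -0.4 -0.3 -0.4]
[array([314., 209.]), array([320., 230.]), array([355., 218.])]
obst (array([ 595., -183.,    5.]), [1, 1]) (array([ 592., -230.,   76.]), [1, 1])
[287.59427925 520.93066514] [590.09366211 278.5835412 ]
[-84.35568359 488.10293619] [710.01495665 384.33940958]
0.4 [[-0.943, 0.331, -0.0], [0.331, 0.943, -0.0], [0.0, -0.0, -1.0]]
```

The fit is within 1 mm, and reprojecting it into the side picture agrees. The neighbouring arm stands at about x 593, y −230 to −183, well clear. I'll close the jaw and go above the left tab (489.6, 53.7).

step_arm(commands=[-22.2,-15.6,6.1,0,0,0,0,-22.2,-15.6,6.1,0,0,0,0,-22.2,-15.6,6.1,0,0,0,0,-22.2,-15.6,6.1,0,0,0,0,-22.2,-15.6,6.1,0,0,0,0,-22.2,-15.6,6.1,0,0,0,0,-22.2,-15.6,6.1,0,0,0,0,-22.2,-15.6,6.1,0,0,0,0])

```text
clock: 1.07
eef_pos: [333.2, 270.7, 180.3]
tool_rot: [-0.0, 0.17, 0.985, -0.001]
ft_force: [-0.8, 0.1, 0.6]
width: 0.001
grasp_force: 0.0
```

step_arm(commands=[-22.2,-15.6,6.1,0,0,0,0,-22.2,-15.6,6.1,0,0,0,0,-22.2,-15.6,6.1,0,0,0,0,-22.2,-15.6,6.1,0,0,0,0,-22.2,-15.6,6.1,0,0,0,0,-22.2,-15.6,6.1,0,0,0,0,-22.2,-15.6,6.1,0,0,0,0,-22.2,-15.6,6.1,0,0,0,0])

```text
clock: 1.73
eef_pos: [491.9, 50.4, 119.2]
tool_rot: [0.0, 0.17, 0.985, -0.001]
ft_force: [-1.4, -0.4, 0.3]
width: -0.002
grasp_force: 0.0
```

step_arm(commands=[0,0,0,0,0,0,0,0,0,0,0,0,0,0])

```text
clock: 1.9
eef_pos: [489.1, 54.1, 120.3]
tool_rot: [-0.0, 0.168, 0.986, 0.0]
ft_force: [0.8, 0.4, 0.9]
width: -0.002
grasp_force: 0.0
```

```bash
python3 - <<'E'
from h import *
im=eyes.grab_frame("side");cv2.imwrite("pics/s1.png",cv2.resize(im[130:270,200:400,::-1],None,fx=4,fy=4,interpolation=cv2.INTER_CUBIC))
s=telemetry.read_state();print(s["eef_pos"],s["tool_rot"],s["ft_force"])
p=s["eef_pos"];print((proj("side",(p[0],p[1],p[2]-11))-[200,130])*4)
E
```

```text
[489.03304905  54.53765393 120.49946563] [-1.37582745e-04  1.67771312e-01  9.85825929e-01  7.36133335e-05] [-0.68076189  0.12798443  0.48310182]
[484.94445172 300.45206173]
```

View pics/s1.png

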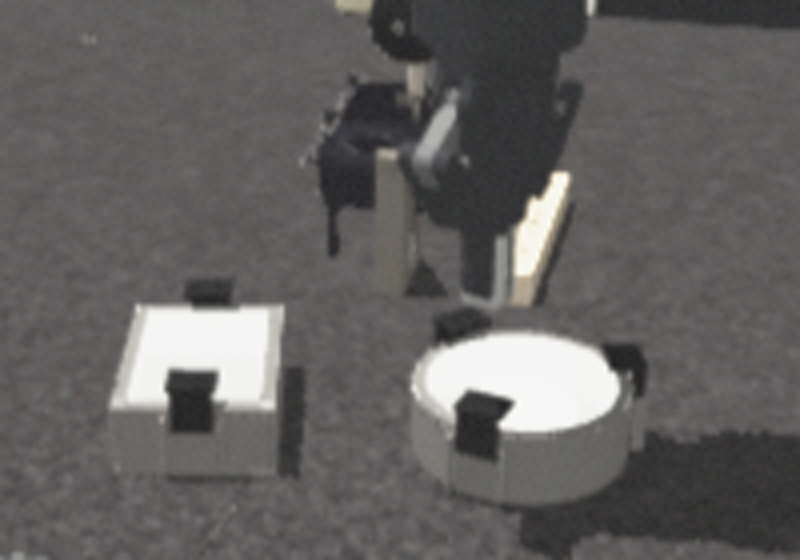

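The fingertips at crop (485,300) match the prediction and stand above the near tab at (486,405). I'll press down slowly towards tip height 45.

step_arm(commands=[0,0,2.5,0,0,0,0,0,0,4.5,0,0,0,0,0,0,5.2,0,0,0,0,0,0,5.5,0,0,0,0,0,0,5.8,0,0,0,0,0,0,6.1,0,0,0,0,0,0,6.3,0,0,0,0,0,0,6.4,0,0,0,0])

```text
clock: 2.62
eef_pos: [489.6, 54.3, 57.0]
tool_rot: [0.0, 0.168, 0.986, 0.0]
ft_force: [-3.6, 1.4, 4.8]
width: 0.002
grasp_force: 2.4
```

step_arm(commands=[0,0,0.05,0,0,0,0,0,0,0.1,0,0,0,0,0,0,0.1,0,0,0,0])

```text
clock: 2.87
eef_pos: [489.8, 54.1, 56.0]
tool_rot: [0.0, 0.168, 0.986, 0.0]
ft_force: [-4.4, 2.7, 8.4]
width: -0.002
grasp_force: 4.1
```

step_arm(commands=[0,0,0.05,0,0,0,0,0,0,0.1,0,0,0,0,0,0,0.1,0,0,0,0])

```text
clock: 3.12
eef_pos: [489.8, 54.1, 55.8]
tool_rot: [0.001, 0.168, 0.986, 0.001]
ft_force: [-7.4, 3.2, 19.5]
width: -0.005
grasp_force: 10.1
```

The force climbed to 19.5 N with z stalled at 55.8, which is the hard stop. Lift and go to the far tab (518.6, −31.6).

step_arm(commands=[0,0,-2,0,0,0,0,0,0,-4,0,0,0,0,-2,-2.5,-4,0,0,0,0,-4,-5,-4,0,0,0,0,-5.5,-7.1,-4,0,0,0,0,-5.5,-7.1,-4,0,0,0,0,-5.5,-7.1,-4,0,0,0,0])

```text
clock: 3.7
eef_pos: [518.6, -32.9, 94.4]
tool_rot: [0.001, 0.169, 0.986, -0.0]
ft_force: [-0.3, 0.1, 0.1]
width: -0.003
grasp_force: 0.0
```

```bash
python3 - <<'E'
from h import *
im=eyes.grab_frame("side");cv2.imwrite("pics/s2.png",cv2.resize(im[130:270,200:400,::-1],None,fx=4,fy=4,interpolation=cv2.INTER_CUBIC))
s=telemetry.read_state();p=s["eef_pos"];print(p,s["ft_force"],(proj("side",(p[0],p[1],p[2]-11))-[200,130])*4)
E
```

```text
[518.13292812 -32.01550522  94.29265568] [-0.08432011 -0.00117214 -0.69856345] [459.70776627 268.29579815]
```

View pics/s2.png

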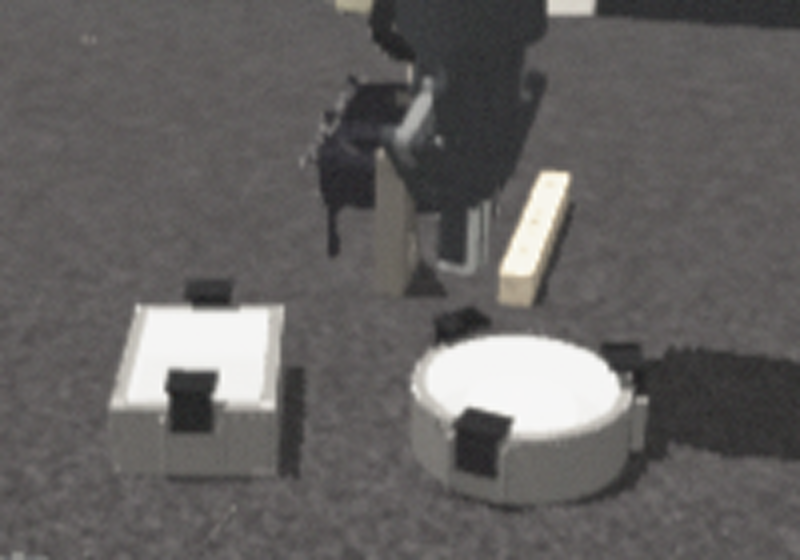

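The near tab has dropped from crop row 405 to about 421, and the tub hasn't shifted. Next I'll press the far tab.

step_arm(commands=[0,0,1.8,0,0,0,0,0,0,2.5,0,0,0,0,0,0,2.9,0,0,0,0,0,0,3.2,0,0,0,0,0,0,3.5,0,0,0,0,0,0,3.7,0,0,0,0,0,0,3.8,0,0,0,0,0,0,3.9,0,0,0,0])

```text
clock: 4.42
eef_pos: [517.8, -31.2, 55.9]
tool_rot: [0.0, 0.168, 0.986, 0.0]
ft_force: [-9.0, 2.8, 21.8]
width: 0.004
grasp_force: 11.2
```

step_arm(commands=[0,0,0.05,0,0,0,0,0,0,0.05,0,0,0,0])

```text
clock: 4.58
eef_pos: [517.7, -31.1, 55.9]
tool_rot: [0.0, 0.168, 0.986, 0.0]
ft_force: [-6.8, 2.6, 15.4]
width: 0.0
grasp_force: 7.6
```

This one is home too: z stalled at 55.9 with over 15 N. On to the third tab (430.3, −14.1).

step_arm(commands=[0,0,-2,0,0,0,0,0,0,-4,0,0,0,0,3,-0.4,-4,0,0,0,0,6,-0.8,-4,0,0,0,0,8.9,-1.3,-4,0,0,0,0,8.9,-1.3,-4,0,0,0,0,8.9,-1.3,-4,0,0,0,0,8.9,-1.3,-4,0,0,0,0])

```text
clock: 5.25
eef_pos: [430.9, -14.4, 95.4]
tool_rot: [0.001, 0.168, 0.986, -0.0]
ft_force: [0.9, 0.7, 0.8]
width: 0.002
grasp_force: 0.0
```

```bash
python3 - <<'E'
from h import *
im=eyes.grab_frame("side");cv2.imwrite("pics/s3.png",cv2.resize(im[130:270,200:400,::-1],None,fx=4,fy=4,interpolation=cv2.INTER_CUBIC))
s=telemetry.read_state();p=s["eef_pos"];print(p,s["ft_force"],(proj("side",(p[0],p[1],p[2]-11))-[200,130])*4)
E
```

```text
[431.15453895 -14.4024186   95.24867096] [ 0.20411795 -0.26815253 -0.87076572] [621.93701255 300.6551546 ]
```

View pics/s3.png

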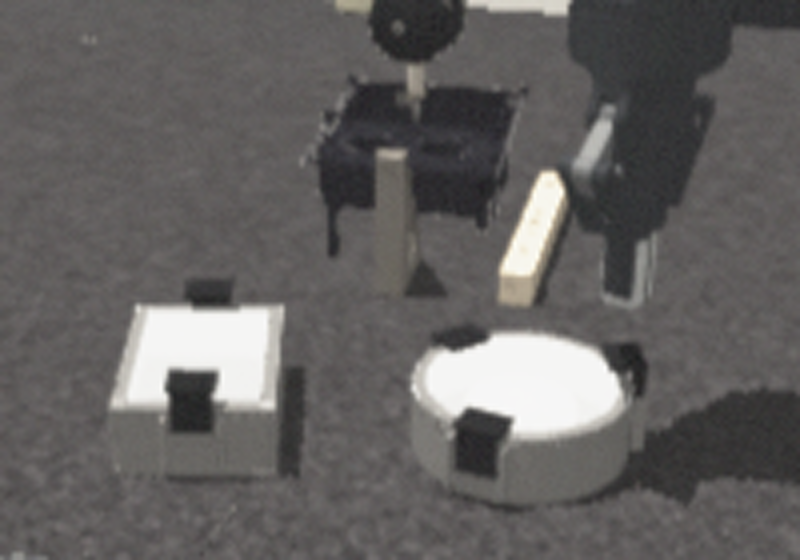

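The far tab is now down (row 337) and the third tab, at (625,358), is still up with the tip above it. Press it.

step_arm(commands=[0,0,1.8,0,0,0,0,0,0,2.6,0,0,0,0,0,0,3.0,0,0,0,0,0,0,3.3,0,0,0,0,0,0,3.6,0,0,0,0,0,0,3.8,0,0,0,0,0,0,3.9,0,0,0,0,0,0,4.0,0,0,0,0])

```text
clock: 5.97
eef_pos: [430.2, -14.4, 55.8]
tool_rot: [0.001, 0.168, 0.986, -0.0]
ft_force: [-6.0, 0.1, 32.2]
width: 0.004
grasp_force: 16.0
```

step_arm(commands=[0,0,0.05,0,0,0,0,0,0,0.05,0,0,0,0])

```text
clock: 6.13
eef_pos: [430.1, -14.4, 55.8]
tool_rot: [0.001, 0.168, 0.986, -0.0]
ft_force: [-5.2, -1.4, 22.6]
width: -0.001
grasp_force: 11.5
```

It's home. Lift straight up, back off and check.

step_arm(commands=[0,0,-3,0,0,0,0,0,0,-6,0,0,0,0,0,0,-10,0,0,0,0,4,0,-12,0,0,0,0,8,0,-12,0,0,0,0,10,0,-12,0,0,0,0,10,0,-12,0,0,0,0,10,0,-12,0,0,0,0])

```text
clock: 6.8
eef_pos: [334.5, 19.2, 174.7]
tool_rot: [0.001, 0.168, 0.986, 0.0]
ft_force: [0.3, -0.2, 0.6]
width: -0.004
grasp_force: 0.0
```

```bash
python3 - <<'E'
from h import *
a=eyes.grab_frame("side")[130:270,200:400,::-1];cv2.imwrite("pics/s4.png",cv2.resize(a,None,fx=4,fy=4,interpolation=cv2.INTER_CUBIC))
s=telemetry.read_state();print(s["eef_pos"],s["ft_force"])
E
```

```text
[335.52233971  19.05275854 174.66633373] [ 1.35469332 -0.59732163  0.18835365]
```

View pics/s4.png

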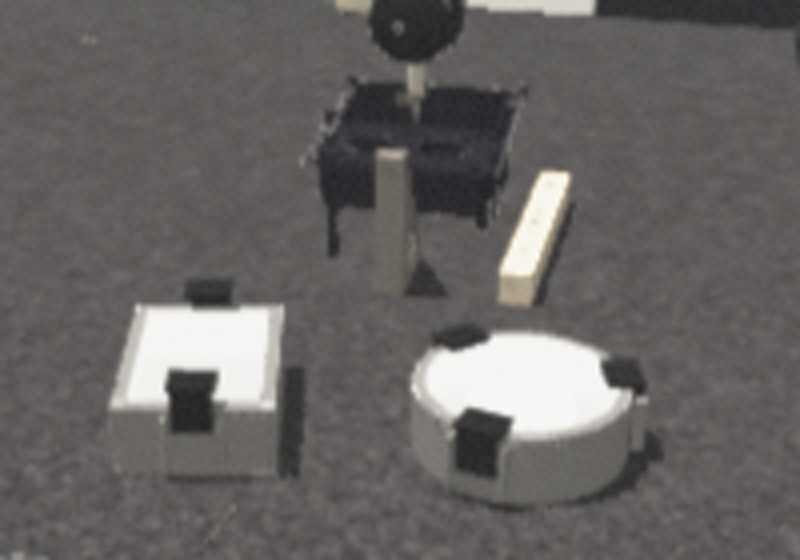

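All three tub tabs are down, at (482,424), (462,337) and (624,374). The tub stands in place, and the case is untouched with its tabs up.

```bash
python3 -c "
from plant import workorder;print(workorder.close_job())"
```

```text
the job is handed in; nothing more can be done
None
```

All three tabs on the round tub are pressed fully home, each to its hard stop; the tub is still standing in place, the rectangular case was not touched, and the job was handed in at about 7 s of the 38 s limit.

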